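# Unhook a keyhole-hung ware board and cap the banding wheel

## Robot

A 6-joint arm with a two-finger parallel gripper is mounted at the origin on the work surface. World frame = base frame: x ahead of the robot, y to its left, z up, the work surface at z = 0. Lengths are in m, angles in degrees, forces in N, time in s.
With the tool pointing down it reaches from about 0.25 to 0.725 m from the base axis. Payload 9.7 kg.
Tool frame: the origin (TCP) lies at the very end of the fingers, on their centre line; the grasp point (between the pads) lies 19 mm behind it; z points along the fingers, y is the line along which they close (so a half turn about z gives the same grasp; the last joint's range is limited). The gripper opens to 85 mm and grips with 20 to 120 N. Pads are 22 mm wide; open, the fingers measure 114 mm over their backs; the gripper's body (76 mm by 85 mm) begins 54 mm behind the grasp point. The pads swing forward as they close: fully open they stand 13 mm farther back than shut.
Start: joints at [72.078, 4.979, 10.078, 95.1, 0, 90], TCP at [0.169, 0.523, 0.231] pointing down, gripper open.
Joint ranges: [-179.16, 179.16], [-48.56, 103.87], [-65.8, 70.77], [-126.05, 130.52], [-82.76, 87.17], [-180, 180]. Speed limits (degrees/s): [127.2, 127.2, 147.25, 180, 180, 180].

## Interface

Orientations are given as [roll, pitch, yaw] about the fixed x, y, z axes, in that order (R = Rz(yaw) Ry(pitch) Rx(roll)).
In Python, from workcell import bot gives the robot as it stands.
- The arm moves only by the tool step_arm, never from a script. Its argument "targets" is a list of rows, each a list of 3 entries, a list of its own where there are three numbers: the opening, from 0 (shut) to 1 (fully open), then the shift along the world's x, y, z in mm, then the turn, a rotation vector about the world's x, y, z in rad. In form: [[grip, [tx, ty, tz], [wx, wy, wz]], ...]. A call has 1 to 8 rows; each row is the pose to reach, as a shift and turn from the pose commanded when the call began; what a row does not reach only later rows make up. A row lasts 1/10 s, in which the tool goes at most 50 mm and 8.59 degrees, less where a joint would pass 70% of its speed; a pose out of reach is approached as far as the arm can. A call with a gripper value outside its range is refused whole. The fingers move at their own pace and stop on an object; "force" is the grip in N (left out, the last holds). Time passes only in rows, so rows that repeat a pose let the fingers close. It gives the time, the measured TCP pose, the force, the opening and the grip force at its end, in the units of the state.
- bot.get_obs(): the state, without advancing time (a new reading comes with each control period).
- bot.camera(name): name is "scene" or "top" or "wrist"; returns (picture, depth): 400x640x3 uint8, red, green, blue; 400x640 float32, m along the optical axis (not along the pixel's ray), 0 where there is no reading.
- bot.camera_params(name): a dict with "K" (3x3 intrinsics, pixels), "R" (3x3) and "t" (3): a world point X has camera coordinates R X + t. Camera axes: x right, y down, z forward; pixel columns grow to the right and rows downward; lengths in m; the calibration is good to about 2 mm. The wrist camera is an equidistant fisheye: a pixel r from the principal point sees the ray r / f radians off the axis. A picture is of the moment at which its call begins: read the wrist's pose just before it. camera_params takes no time and is no camera call; for the wrist camera it gives the pose at the moment of the call.
- bot.job_done(): hands the job in; it is judged then, once.
The state is a dict: "time": time; "q": joint angles; "qd": joint speeds; "joint_efforts": joint torques, N m; "ee_pos": TCP position; "tcp_rot": TCP orientation; "wrist_force": force on the tool from outside, world axes, zero at the start; "torque": the same for the moment, N m; "opening": finger opening in m; "grasp_force": force on a finger pad.
Only numpy, scipy, OpenCV 4.12 (cv2) and the standard library are available. Lean on these libraries where they do the work, as an engineer would, in place of code of your own. Each camera call takes 0.05 s, during which the arm holds its last target. There are 200 camera calls.

## Task

Set up the banding wheel for the next potter: slide the round ware board up its keyhole slot until the stud's head sits in the wide end, take it off the stud, lay it flat on the grey felt mat with its blue grip upwards and let go of it. Then pick it up again from the mat and set it gently, centred and flat, on the white plaster disc on the wheel; the plaster disc must stay centred on the wheel, and the pots are to be left alone.

Things in the scene. Friction and masses are not known exactly. Their poses are not given: they have to be found in the camera images.
- board: Light plywood ware board, 10 mm thick: disc 120 mm across with a tongue 46 mm wide ending 140 mm from the disc centre (200 mm over all); 0.11 to 0.23 kg, balanced near the blue grip. Origin: disc centre, back face. Own +x along the tongue, +z out of the front face. At the start it hangs on the stud, tongue up, back to the stand, grip outwards.
- hole (a point): Centre of the keyhole's wide end, mid-thickness: an eight-sided opening 26 mm across, 73 mm from the disc centre. From x = 86 mm on it narrows to a slot 13 mm wide, closed at x = 104 mm. At the start the stud's shank is in the slot's closed end, at x = 100 mm: the board must rise 27 mm to bring this point level with the stud; then it comes straight off along the stud.
- tongue_end (a point): Middle of the tongue's free end face, mid-thickness (140 mm from the disc centre). At the start it is the top of the board, 235 mm above the table; the last 33 mm of the tongue stand above the stand, free on both sides to be pinched across its 46 mm width from above. Pinched lightly there (20 N), the board can swing in the fingers about the closing line as its foot is lowered onto the mat.
- grip (a point): Centre of the outer face of the blue grip block on the board's front: 64 mm long (along the tongue), 24 mm wide (the board's y), 32 mm high; this point is 15 mm from the disc centre towards the tongue and 42 mm from the back face. It is pinched across its 24 mm width.
- stand: Fixed brown wooden stand. Origin on the table below the middle of its front face; own +x points out of that face (away from the robot, give or take the yaw), own z up. Panel 150 mm wide (y), 18 mm thick, up to 165 mm, with a neck 30 mm wide up to 203 mm; its base, 15 mm high and 160 mm wide, reaches 45 mm in front of the face and 155 mm behind it.
- stud (a point): On the axis of the stud, 7 mm in front of the stand's face, 195 mm above the table. The stud points along the stand's +x: shank 8 mm in diameter, brass head 18 mm in diameter from 13.5 to 18.5 mm in front of the face.
- mat: Fixed grey felt mat, 200 mm (its x) by 240 mm (its y), 4 mm thick. Origin: centre of its underside, on the table.
- wheel: Fixed banding wheel (turntable; it does not turn): green top, 170 mm in diameter, its upper face 60 mm above the table, on a dark foot. Origin: centre of its underside, on the table.
- bat: White plaster disc (bat), 140 mm in diameter, 20 mm thick, 0.4 kg, lying loose and centred on the wheel; its upper face is 80 mm above the table. Origin: centre of its underside.
- tumbler: Loose grey-white clay tumbler, 66 mm in diameter, 85 mm high; origin under its centre. Bystander.
- bowl: Loose grey-white clay bowl, 116 mm in diameter, 55 mm high; origin under its centre. Bystander.
- vase: Loose small grey waisted vase, 66 mm in diameter, 85 mm high; origin under its centre. Bystander.
There are look-alikes about, which are no part of the job. What is meant by the bat is not orange, and is the smaller of those in its own colour.

How it is judged (in metres and radians):
On the way, in this order (a step that is already met when the one before it is completed fails the run):
1. the board has been slid so that the stud stands in the wide end of the keyhole (distance between hole and stud below 0.008 m), for 0.05 s.
2. the board is off the stud and lies flat on the felt mat, grip up, let go (x of board in the frame of mat between -0.09 and 0.09 m and y of board in the frame of mat between -0.11 and 0.11 m and z of board in the frame of mat below 0.009 m and angle between board's own z axis and vertical below 0.08 rad and contact force between the fingers and board below 0.3 N and linear speed of board below 0.02 m/s), for 0.3 s.
At the end, for the whole second after the job is handed in: The ware board rests flat (within 0.06 rad), grip up, on the plaster disc, their centres within 10 mm of each other horizontally; the plaster disc lies flat on the wheel, its centre within 10 mm of the wheel's; both are at rest and let go (horizontal distance between board and bat below 0.01 m and z of board in the frame of bat between 0.016 and 0.024 m and angle between board's own z axis and vertical below 0.06 rad and horizontal distance between bat and wheel below 0.01 m and angle between bat's own z axis and vertical below 0.05 rad and z of bat in the frame of wheel between 0.056 and 0.064 m and linear speed of each of board, bat below 0.01 m/s); the robot touches nothing.
It fails at once if the tumbler is moved by more than 25 mm or tipped over (distance of tumbler from where it was at the start of the episode above 0.025 m or angle between tumbler's own z axis and vertical above 0.4 rad).
It fails at once if the bowl is moved by more than 25 mm or tipped over (distance of bowl from where it was at the start of the episode above 0.025 m or angle between bowl's own z axis and vertical above 0.4 rad).
It fails at once if the vase is moved by more than 25 mm or tipped over (distance of vase from where it was at the start of the episode above 0.025 m or angle between vase's own z axis and vertical above 0.4 rad).
It fails at once if the ware board is let fall onto the plaster disc (let go and falling at over 0.4 m/s, as from some 8 mm up) (horizontal distance between board and bat below 0.1 m and contact force between the fingers and board below 0.3 N and linear speed of board above 0.4 m/s).
It fails at once if the ware board is pressed hard on the plaster disc (over 100 N) (contact force between board and bat above 100 N).
It also fails if it takes over 62 s, if anything falls off the work surface, if the arm or the gripper's body presses on something with over 40 N, if the wrist force passes 120 N, or if a joint passes its speed limit or range.

## Working session

There is one attempt and no reset: what is moved stays moved. The work goes in short steps, Python scripts to look and compute and a tool call to move; the robot and the scene stay as the last step left them, time stands still between calls to the robot, and variables do not carry over. Pictures are saved under pics/ and viewed, at most 11 in all, crops included, and the job is handed in when it is done.

Besides the shell and the picture viewer there is one more tool, called after "Emit:" as name(argument=value, ...) on one line, values as JSON. step_arm: Moves the arm, as the interface text tells. Its arguments: {"type":"object","properties":{"targets":{"type":"array","items":{"type":"array"}},"force":{"type":"number"}},"required":["targets"]}

```bash
mkdir -p pics; ls; python3 - <<'E'
from workcell import bot
import cv2,numpy as np
for n in ["scene","top"]:
    im,d=bot.camera(n); p=bot.camera_params(n)
    cv2.imwrite(f"pics/{n}0.png",im[:,:,::-1]); np.savez(f"{n}0.npz",im=im,d=d,**p)
    print(n,p)
o=bot.get_obs();print(o)
E
```

```text
pics
scene {'K': array([[465.21488749,   0.        , 319.84115498],
       [  0.        , 465.21488749, 203.06455214],
       [  0.        ,   0.        ,   1.        ]]), 'R': array([[-0.76437371,  0.64477205,  0.00135471],
       [ 0.5539483 ,  0.65777498, -0.51036589],
       [-0.32996076, -0.38935983, -0.85995629]]), 't': array([ 0.31726347, -0.25249767,  1.66262271])}
top {'K': array([[448.86582694,   0.        , 317.15529446],
       [  0.        , 448.86582694, 200.05432971],
       [  0.        ,   0.        ,   1.        ]]), 'R': array([[-0.01261908, -0.99991558,  0.00309617],
       [-0.99677906,  0.01233413, -0.07924252],
       [ 0.07919764, -0.00408616, -0.99685056]]), 't': array([0.08586999, 0.52911507, 1.38498705])}
{'time': 0.1, 'q': array([7.20795095e+01, 5.00747686e+00, 1.00383664e+01, 9.51009000e+01,
       8.15747692e-04, 9.00003993e+01]), 'qd': array([-0.0681191 , -0.02676547,  0.11448198, -0.06090929,  0.03780883,
        0.01040959]), 'joint_efforts': array([-9.52667251e-04, -5.21560872e+01,  4.65652907e+01,  1.60138111e-02,
       -4.27809221e-05,  9.15539175e-06]), 'ee_pos': array([0.16916169, 0.52310818, 0.23065288]), 'tcp_rot': array([-1.79929990e+02, -8.15259151e-04,  1.62079109e+02]), 'wrist_force': array([ 0.07424456, -0.57871013,  0.81536788]), 'torque': array([ 0.03216993, -0.02772361,  0.03455547]), 'grasp_force': 0.0, 'opening': 0.08547432080161389}
```

View pics/scene0.png

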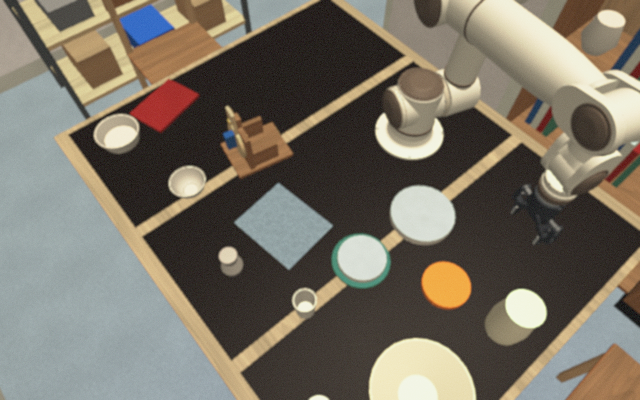

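View pics/top0.png

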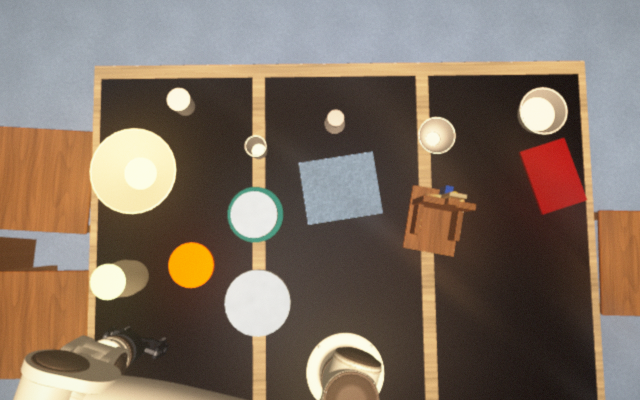

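The pictures show the stand with the board at top (440,215), the mat at (341,188), the wheel with the white bat at (255,214), and the pots at (437,135), (335,121) and (256,146). Next I'll measure them.

```bash
cat > h.py <<'E'
import numpy as np,cv2
def cloud(n):
    z=np.load(n); d=z['d']; K=z['K']; v,u=np.mgrid[:400,:640]
    c=np.stack([(u-K[0,2])/K[0,0]*d,(v-K[1,2])/K[1,1]*d,d],-1)
    return (c-z['t'])@z['R'], z['im'], d>0
E
python3 - <<'E'
from h import *
im0=cv2.imread('pics/top0.png')
for n in ['top0.npz','scene0.npz']:
    P,im,ok=cloud(n); X,Y,Z=P[...,0],P[...,1],P[...,2]
    hsv=cv2.cvtColor(im,cv2.COLOR_RGB2HSV).astype(int)
    print(n)
    def comps(m,lab,minA=60):
        k,l,s,c=cv2.connectedComponentsWithStats((m&ok).astype(np.uint8))
        for i in range(1,k):
            if s[i,4]<minA: continue
            q=P[l==i]; r=cv2.minAreaRect((q[:,:2]*1000).astype(np.float32))
            (cx,cy),rad=cv2.minEnclosingCircle((q[:,:2]*1000).astype(np.float32))
            print(lab,c[i].round(),s[i,4],'med',np.median(q,0).round(4),'rect',np.round(r[0],1),np.round(r[1],1),round(r[2],1),'circ',round(cx,1),round(cy,1),round(rad,1))
    white=(hsv[...,1]<45)&(hsv[...,2]>120)
    inw=(X>0.1)&(X<0.85)&(abs(Y)<0.8)
    comps(white&(Z>.07)&(Z<.09)&inw,'bat')
    comps((hsv[...,0]>70)&(hsv[...,0]<95)&(hsv[...,1]>100)&inw&(Z>.05)&(Z<.07),'green')
    comps((abs(Z-.004)<.008)&(hsv[...,2]>80)&(hsv[...,1]<100)&inw,'mat',300)
    comps((Z>.03)&inw&(Z<.1)&white,'pots')
    comps((Z>.1)&(Z<.26)&inw,'tall')
    comps((Z>.158)&(Z<.172)&inw,'panel',20)
    comps((Z>.195)&(Z<.208)&inw,'neck',5)
    comps((Z>.225)&(Z<.245)&inw,'tongue',3)
    comps((hsv[...,0]>100)&(hsv[...,0]<125)&(hsv[...,1]>120)&inw&(Z>.05),'blue',5)
z=np.load('top0.npz')
a=cv2.resize(z['im'][170:265,385:495,::-1],None,fx=6,fy=6,interpolation=cv2.INTER_CUBIC)
z=np.load('scene0.npz'); b=cv2.resize(z['im'][95:195,210:310,::-1],None,fx=6,fy=6,interpolation=cv2.INTER_CUBIC)
c=np.zeros((600,1260,3),np.uint8);c[:570,:660]=a;c[:,660:]=b
cv2.imwrite('pics/crop1.png',cv2.resize(c,(800,381)))
E
```

```text
top0.npz
bat [178. 102.] 264 med [0.8314 0.4994 0.0803] rect [828.9 498.8] [66.1 42. ] 89.9 circ 838.6 498.9 33.8
bat [336. 120.] 86 med [0.7682 0.0195 0.0851] rect [769.1  20.8] [39.6 29. ] 89.7 circ 772.6 20.7 20.0
bat [128. 136.] 113 med [0.7255 0.6508 0.0802] rect [727.1 651.2] [30.7 53.8] 9.6 circ 728.7 651.4 28.6
bat [254. 215.] 1698 med [0.4837 0.269  0.0801] rect [485.  269.2] [138.1 135.2] 89.2 circ 484.8 269.6 69.9
green [261. 214.] 492 med [0.4859 0.2336 0.0602] rect [486.1 268.8] [161.8 164.6] 0.8 circ 486.8 268.5 83.5
mat [538. 114.] 616 med [ 0.799  -0.6356  0.0091] rect [ 796.6 -634. ] [105.8 105.9] 86.0 circ 799.7 -634.2 56.3
mat [340. 188.] 4883 med [0.5692 0.0059 0.0043] rect [568.    5.5] [211.7 246.2] 7.6 circ 571.6 5.9 157.0
mat [314. 315.] 3170 med [0.1563 0.1051 0.0012] rect [231.1  73.3] [385.8 300.3] 82.6 circ 233.1 87.5 232.9
mat [235. 275.] 404 med [0.3115 0.3459 0.001 ] rect [293.3 340.8] [110.9 231.4] 53.8 circ 284.4 328.7 122.6
pots [178. 102.] 264 med [0.8314 0.4994 0.0803] rect [828.9 498.8] [66.1 42. ] 89.9 circ 838.6 498.9 33.8
pots [336. 120.] 90 me
[... 4033 characters left out ...]
3 81.5] 0.3 circ 102.5 3.2 40.8
panel [242. 135.] 111 med [ 0.52   -0.2515  0.1648] rect [ 518.3 -249.1] [63.2 28.8] 89.9 circ 516.6 -248.5 33.5
panel [525. 309.] 981 med [0.3036 0.6607 0.1695] rect [302.2 658.9] [95.9 97.1] 53.7 circ 302.3 659.7 49.9
neck [395. 108.] 54 med [1.043e-01 2.000e-04 2.010e-01] rect [105.5  -3.2] [54.4 11.1] 89.1 circ 100.6 -3.1 27.2
neck [234. 119.] 64 med [ 0.5143 -0.2856  0.2018] rect [ 518.  -289.3] [41.4 32.1] 12.7 circ 517.8 -288.5 25.4
tongue [229. 113.] 50 med [ 0.5263 -0.291   0.2343] rect [ 524.8 -295.2] [50.6 10.4] 79.4 circ 528.4 -295.9 25.3
blue [229. 138.] 130 med [ 0.5474 -0.2896  0.1352] rect [ 546.2 -297.2] [28.5 29.8] 71.5 circ 546.0 -297.1 17.5
```

View pics/crop1.png

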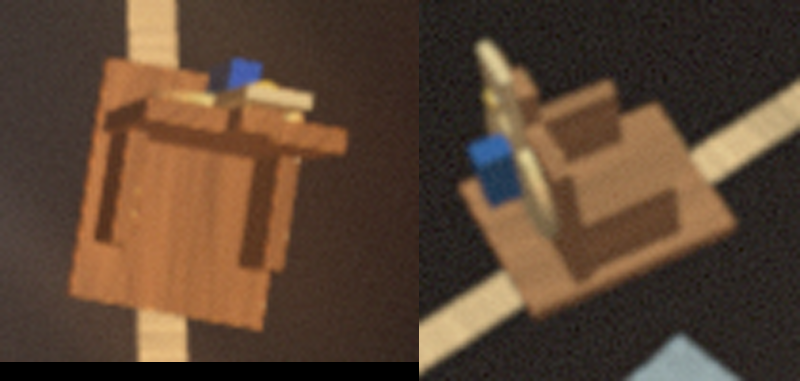

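The board's tongue stands at about (0.523, -0.295), stand yaw ≈ -10.5°. The mat is at (0.569, 0.005) and the bat at (0.487, 0.269). I'm moving over to it now.

Emit:
step_arm(targets=[[1,[15,-40,20],[0,0,0.02]],[1,[35,-85,40],[0,0,0.04]],[1,[55,-130,60],[0,0,0.06]],[1,[75,-175,80],[0,0,0.08]],[1,[95,-220,90],[0,0,0.1]],[1,[115,-265,90],[0,0,0.12]],[1,[135,-310,90],[0,0,0.131]],[1,[155,-355,90],[0,0,0.131]]])

```text
time: 0.9
ee_pos: [0.3215, 0.173, 0.3213]
tcp_rot: [180.0, 0.0, 169.6]
wrist_force: [1.7, 0.6, 0.2]
opening: 0.0854
grasp_force: 0.0
```

Emit:
step_arm(targets=[[1,[20,-45,0],[0,0,0]],[1,[40,-90,0],[0,0,0]],[1,[60,-135,0],[0,0,0]],[1,[80,-180,0],[0,0,0]],[1,[100,-225,0],[0,0,0]],[1,[120,-270,0],[0,0,0]],[1,[140,-315,0],[0,0,0]],[1,[160,-360,0],[0,0,0]]])

```text
time: 1.7
ee_pos: [0.4816, -0.1874, 0.321]
tcp_rot: [180.0, -0.0, 169.6]
wrist_force: [0.7, 0.3, -0.1]
opening: 0.0853
grasp_force: 0.0
```

Emit:
step_arm(targets=[[1,[15,-40,0],[0,0,0]],[1,[30,-75,0],[0,0,0]],[1,[39,-103,0],[0,0,0]],[1,[39,-103,0],[0,0,0]],[1,[39,-103,0],[0,0,0]]])

```text
time: 2.2
ee_pos: [0.5203, -0.2887, 0.3203]
tcp_rot: [180.0, -0.1, 169.5]
wrist_force: [0.1, -0.4, 0.1]
opening: 0.0854
grasp_force: 0.0
```

```bash
python3 - <<'E'
from workcell import bot
import cv2,numpy as np
p=bot.camera_params("wrist"); o=bot.get_obs(); print(o['q'].round(1),o['ee_pos'],o['tcp_rot'],p)
im,d=bot.camera("wrist"); cv2.imwrite("pics/w1.png",im[:,:,::-1]); np.savez("w1.npz",im=im,d=d,**p)
E
```

```text
[-29.   15.1  31.8 106.8   0.  -18.5] [ 0.52029043 -0.288664    0.32028042] [ 1.79958683e+02 -1.01214131e-01  1.69520069e+02] {'K': array([[309.70691629,   0.        , 322.18179354],
       [  0.        , 309.70691629, 197.94441708],
       [  0.        ,   0.        ,   1.        ]]), 'R': array([[ 0.18145633,  0.98339785,  0.00150473],
       [ 0.94229246, -0.17430894,  0.28583443],
       [ 0.28135125, -0.05044857, -0.95827784]]), 't': array([ 0.18829539, -0.60170943,  0.30429997])}
```

View pics/w1.png

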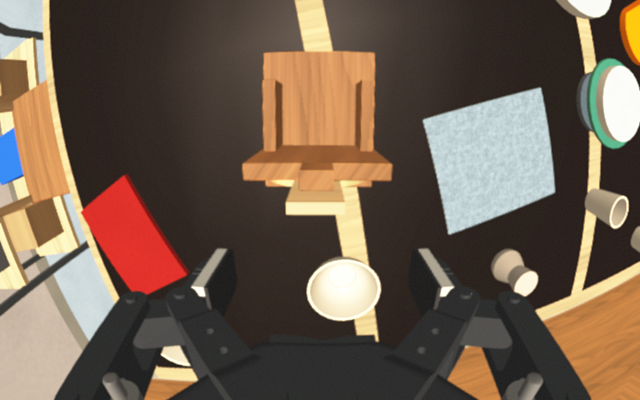

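The tongue's top shows at pixels (286–343, 203–215), and the fingers are at 225 and 420. I'll locate the tongue precisely.

```bash
cat >> h.py <<'E'
def wcloud(n):
    z=np.load(n); K=z['K']; d=z['d']; v,u=np.mgrid[:400,:640].astype(float)
    x=(u-K[0,2])/K[0,0]; y=(v-K[1,2])/K[1,1]; r=np.hypot(x,y)+1e-9
    c=np.stack([np.tan(r)*x/r*d,np.tan(r)*y/r*d,d],-1)
    return (c-z['t'])@z['R'], z['im'], d>0
E
python3 - <<'E'
from h import *
P,im,ok=wcloud('w1.npz'); u=np.zeros((400,640),bool);u[185:225,270:360]=1
for lo,hi in [(.225,.245),(.197,.209),(.16,.17)]:
    m=ok&u&(P[...,2]>lo)&(P[...,2]<hi)
    if lo<.17: u[:]=0;u[150:190,230:400]=1; m=ok&u&(P[...,2]>lo)&(P[...,2]<hi)
    q=P[m]; print(len(q),q.mean(0),cv2.minAreaRect((q[:,:2]*1000).astype(np.float32)))
E
```

```text
935 [ 0.51970266 -0.29340523  0.23359749] ((520.6060791015625, -293.5483093261719), (46.201873779296875, 10.45639705657959), 79.7952880859375)
370 [ 0.51467576 -0.29187443  0.20432929] ((513.875, -292.3058166503906), (45.313228607177734, 6.54971981048584), 79.59815979003906)
2125 [ 0.50593632 -0.29009779  0.16511737] ((507.0957336425781, -291.0818176269531), (149.14456176757812, 19.654285430908203), 79.23584747314453)
```

Emit:
step_arm(targets=[[1,[0,0,-30],[0,0,0]],[1,[-1,0,-60],[0,0,0]],[1,[-1,0,-90],[0,0,0]],[1,[-1,0,-105],[0,0,0]],[1,[-1,0,-112],[0,0,0]],[1,[-1,0,-112],[0,0,0]],[1,[-1,0,-112],[0,0,0]]])

```text
time: 2.95
ee_pos: [0.5196, -0.2879, 0.2107]
tcp_rot: [-180.0, 0.1, 169.6]
wrist_force: [0.4, -0.2, -0.4]
opening: 0.0857
grasp_force: 0.0
```

Emit:
step_arm(targets=[[0.6,[0,0,0],[0,0,0]],[0.5,[0,0,0],[0,0,0]],[0.4,[0,0,0],[0,0,0]],[0.4,[0,0,0],[0,0,0]],[0.4,[0,0,0],[0,0,0]],[0.4,[0,0,0],[0,0,0]]], force=40)

```text
time: 3.55
ee_pos: [0.5195, -0.2897, 0.2106]
tcp_rot: [-179.8, 0.1, 169.5]
wrist_force: [-0.9, -7.0, 5.2]
opening: 0.045
grasp_force: 40.4
```

Emit:
step_arm(targets=[[0.4,[0,-2,0],[0,0,0]],[0.4,[-0.5,-3,0],[0,0,0]],[0.4,[-0.5,-3,5],[0,0,0]],[0.4,[-0.5,-3,10],[0,0,0]],[0.4,[-0.5,-3,15],[0,0,0]],[0.4,[-0.5,-3,20],[0,0,0]],[0.4,[-0.5,-3,20],[0,0,0]],[0.4,[-0.5,-3,20],[0,0,0]]])

```text
time: 4.35
ee_pos: [0.5189, -0.2913, 0.2293]
tcp_rot: [-180.0, -0.0, 169.6]
wrist_force: [-0.6, 0.1, -1.0]
opening: 0.0451
grasp_force: 41.1
```

Emit:
step_arm(targets=[[0.4,[0,0,3],[0,0,0]],[0.4,[0,0,6],[0,0,0]],[0.4,[0,0,8],[0,0,0]],[0.4,[0,0,8],[0,0,0]],[0.4,[0,0,8],[0,0,0]],[0.4,[0,0,8],[0,0,0]]])

```text
time: 4.95
ee_pos: [0.5189, -0.2912, 0.2372]
tcp_rot: [180.0, -0.0, 169.6]
wrist_force: [-0.4, 0.7, -2.1]
opening: 0.0454
grasp_force: 41.1
```

```bash
python3 - <<'E'
from workcell import bot
from h import *
o=bot.get_obs(); print(o['ee_pos'],o['wrist_force'],o['opening'])
p=bot.camera_params("wrist"); im,d=bot.camera("wrist"); np.savez("w2.npz",im=im,d=d,**p)
p=bot.camera_params("scene");im,d=bot.camera("scene"); np.savez("s2.npz",im=im,d=d,**p)
for f,n in((wcloud,'w2.npz'),(cloud,'s2.npz')):
    P,im,ok=f(n); m=ok&(abs(P[...,0]-.52)<.025)&(abs(P[...,1]+.294)<.02)&(P[...,2]>.25)&(P[...,2]<.275)
    hsv=cv2.cvtColor(im,cv2.COLOR_RGB2HSV); m&=(hsv[...,2]>120)
    q=P[m]; print(n,len(q),np.percentile(q,[5,50,95],axis=0) if len(q) else 0)
a=cv2.resize(np.load('s2.npz')['im'][85:165,190:290,::-1],None,fx=4,fy=4,interpolation=cv2.INTER_CUBIC)
b=np.load('w2.npz')['im'][100:300,160:480,::-1]
c=np.zeros((320,720,3),np.uint8);c[:,:400]=a;c[:200,400:]=b;cv2.imwrite('pics/c2.png',c)
E
```

```text
[ 0.51885473 -0.29119152  0.23715972] [-0.40846383  0.73696867 -2.11662168] 0.04537298694139295
w2.npz 2791 [[ 0.51224569 -0.31247984  0.25153412]
 [ 0.51818394 -0.29485181  0.26091268]
 [ 0.52610534 -0.27620352  0.26284668]]
s2.npz 11 [[ 0.52626329 -0.30580047  0.25391233]
 [ 0.52864587 -0.29682938  0.26058262]
 [ 0.53120646 -0.28424977  0.2641862 ]]
```

View pics/c2.png

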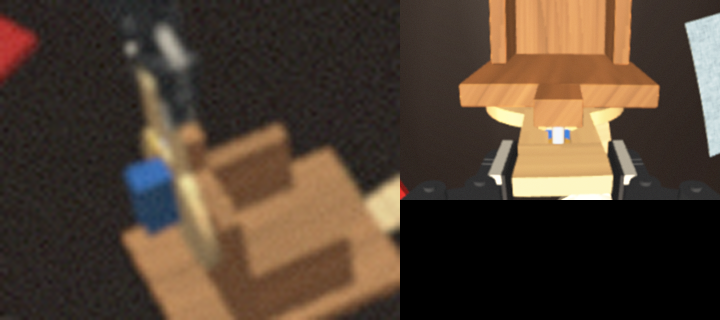

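The board has risen 27 mm and its top is at 0.262, so the stud is in the wide end. Now I'll draw it straight off along the stud.

Emit:
step_arm(targets=[[0.4,[5,-1,0],[0,0,0]],[0.4,[10,-2,0],[0,0,0]],[0.4,[15,-3,0],[0,0,0]],[0.4,[20,-4,0],[0,0,0]],[0.4,[25,-5,0],[0,0,0]],[0.4,[30,-6,0],[0,0,0]],[0.4,[38,-7,0],[0,0,0]],[0.4,[45,-8,0],[0,0,0]]])

```text
time: 5.85
ee_pos: [0.5646, -0.2993, 0.2372]
tcp_rot: [-180.0, 0.0, 169.6]
wrist_force: [-0.0, -1.0, -2.0]
opening: 0.0455
grasp_force: 41.1
```

Emit:
step_arm(targets=[[0.4,[0,5,20],[0,0,0]],[0.4,[-5,30,40],[0,0,0]],[0.4,[-10,65,50],[0,0,0]],[0.4,[-18,105,50],[0,0,0]],[0.4,[-26,145,50],[0,0,0]],[0.4,[-33,185,50],[0,0,0]],[0.4,[-40,225,50],[0,0,0]],[0.4,[-48,260,50],[0,0,0]]], force=60)

```text
time: 6.65
ee_pos: [0.5157, -0.0374, 0.2875]
tcp_rot: [180.0, 0.0, 169.6]
wrist_force: [0.3, -0.2, -1.4]
opening: 0.0447
grasp_force: 62.7
```

Emit:
step_arm(targets=[[0.4,[0,27,0],[0,0,0]],[0.4,[0,44,0],[0,0,0]],[0.4,[0,54,0],[-0.018,-0.098,0]],[0.4,[0,54,0],[-0.036,-0.196,0]],[0.4,[0,54,0],[-0.054,-0.294,0]],[0.4,[0,54,0],[-0.072,-0.392,0]],[0.4,[0,54,-10],[-0.09,-0.49,0]],[0.4,[0,54,-20],[-0.108,-0.588,0]]])

```text
time: 7.45
ee_pos: [0.5161, 0.015, 0.2682]
tcp_rot: [179.9, 34.6, 169.6]
wrist_force: [-1.1, 0.1, -1.2]
opening: 0.0443
grasp_force: 62.7
```

Emit:
step_arm(targets=[[0.4,[0,0,-30],[-0.018,-0.098,0]],[0.4,[0,0,-60],[-0.018,-0.098,0]],[0.4,[0,0,-80],[-0.018,-0.098,0]],[0.4,[0,0,-90],[-0.018,-0.098,0]],[0.4,[0,0,-90],[-0.018,-0.098,0]],[0.4,[0,0,-90],[-0.018,-0.098,0]]])

```text
time: 8.05
ee_pos: [0.5165, 0.0149, 0.1788]
tcp_rot: [180.0, 40.0, 169.6]
wrist_force: [0.7, -0.0, -0.4]
opening: 0.0444
grasp_force: 62.8
```

```bash
python3 - <<'E'
from workcell import bot
from h import *
o=bot.get_obs(); print(o['ee_pos'],o['tcp_rot'],o['wrist_force'],o['opening'],o['q'].round(1))
P=[]
for n in("scene","wrist"):
    p=bot.camera_params(n);im,d=bot.camera(n); np.savez(n+"3.npz",im=im,d=d,**p)
a=cv2.resize(np.load('scene3.npz')['im'][80:280,180:380,::-1],(400,400),interpolation=cv2.INTER_CUBIC)
b=cv2.resize(np.load('wrist3.npz')['im'][:,:,::-1],(400,250))
c=np.zeros((400,800,3),np.uint8);c[:,:400]=a;c[:250,400:]=b;cv2.imwrite('pics/c3.png',c)
E
```

```text
[0.51645368 0.01485323 0.17877391] [179.95984592  40.02897522 169.55565541] [ 0.66571445 -0.02206416 -0.44233878] 0.044428530218740846 [  8.1 -39.9 -40.9  50.5 -11.8  14.4]
```

View pics/c3.png

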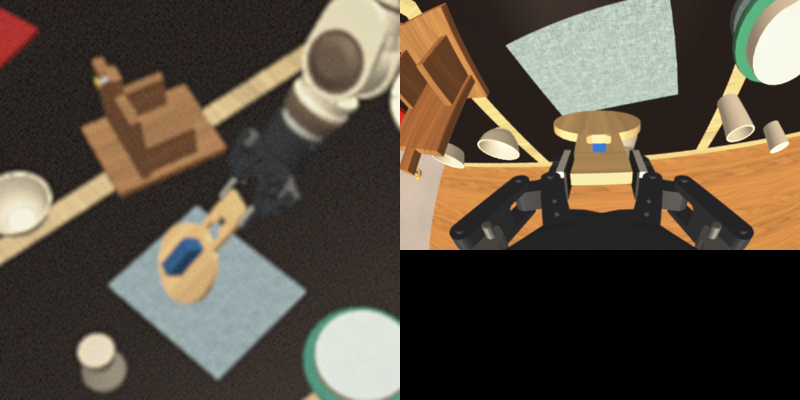

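The board is held tilted 40° with its front up, above the mat at crop pixel (185,260). I'll bring its foot down, then swing it with a light grip.

Emit:
step_arm(targets=[[0.4,[15,-3,0],[0,0,0]],[0.4,[30,-5,-10],[0,0,0]],[0.4,[30,-5,-20],[0,0,0]],[0.4,[30,-5,-28],[0,0,0]],[0.4,[30,-5,-34],[0,0,0]],[0.4,[30,-5,-38],[0,0,0]],[0.4,[30,-5,-38],[0,0,0]]])

```text
time: 8.85
ee_pos: [0.5456, 0.0099, 0.139]
tcp_rot: [180.0, 40.0, 169.6]
wrist_force: [0.2, 0.1, -1.4]
opening: 0.0446
grasp_force: 62.8
```

Emit:
step_arm(targets=[[0.4,[0,0,0],[0,0,0]],[0.4,[0,0,-2],[0,0,0]],[0.4,[-4,1,-6],[0,0,0]],[0.4,[-8,1,-10],[0,0,0]],[0.4,[-12,2,-14],[0,0,0]],[0.4,[-16,3,-18],[0,0,0]],[0.4,[-20,4,-22],[0,0,0]],[0.4,[-24,4,-27],[0,0,0]]], force=20)

```text
time: 9.65
ee_pos: [0.5216, 0.0139, 0.1122]
tcp_rot: [180.0, 40.0, 169.6]
wrist_force: [-3.3, -0.8, 5.0]
opening: 0.0447
grasp_force: 62.9
```

Emit:
step_arm(targets=[[0.45,[0,0,0],[0,0,0]],[0.45,[0,0,0],[0,0,0]],[0.45,[0,0,0],[0,0,0]]], force=20)

```text
time: 9.95
ee_pos: [0.5219, 0.0138, 0.1122]
tcp_rot: [180.0, 40.0, 169.6]
wrist_force: [0.2, -1.5, 2.0]
opening: 0.0444
grasp_force: 62.6
```

```bash
cat > look.py <<'E'
import sys
from workcell import bot
from h import *
o=bot.get_obs(); print(o['time'],o['ee_pos'],o['wrist_force'],o['grasp_force'],o['q'].round(1))
for n in("scene","top"):
    p=bot.camera_params(n);im,d=bot.camera(n); np.savez(n+"L.npz",im=im,d=d,**p)
    P,im,ok=cloud(n+"L.npz"); hsv=cv2.cvtColor(im,cv2.COLOR_RGB2HSV).astype(int)
    reg=ok&(P[...,0]>.38)&(P[...,0]<.72)&(P[...,1]>-.13)&(P[...,1]<.14)
    if len(sys.argv)>1: reg=ok&(abs(P[...,0]-.487)<.2)&(abs(P[...,1]-.269)<.15)
    wood=reg&(hsv[...,0]>8)&(hsv[...,0]<28)&(hsv[...,1]>60)&(hsv[...,2]>120)
    wood=cv2.morphologyEx(wood.astype(np.uint8),cv2.MORPH_OPEN,np.ones((2,2)))>0
    blue=reg&(hsv[...,0]>100)&(hsv[...,0]<125)&(hsv[...,1]>120)
    for l,m in(('wood',wood),('blue',blue)):
        q=P[m]; print(n,l,len(q),q.mean(0).round(4),'min',np.percentile(q,1,axis=0).round(3),'max',np.percentile(q,99,axis=0).round(3))
        if l=='blue': q=q[q[:,2]>np.percentile(q[:,2],70)-.006]
        w,V=np.linalg.eigh(np.cov((q-q.mean(0)).T)); print('  normal',V[:,0].round(3),'long',V[:,2].round(3),cv2.minAreaRect((q[:,:2]*1000).astype(np.float32)),q.mean(0).round(4))
E
python3 look.py
```

```text
9.95 [0.52190075 0.0137537  0.1122225 ] [ 0.23810936 -1.48282279  1.95510427] 62.603949308395386 [  7.8 -38.7 -47.6  42.7 -11.6  14.2]
scene wood 1066 [0.5938 0.0074 0.0697] min [ 0.462 -0.058  0.001] max [0.663 0.052 0.137]
  normal [-0.272  0.874 -0.403] long [0.066 0.435 0.898] ((751.4349365234375, 231.14926147460938), (822.0258178710938, 154.74786376953125), 53.916107177734375) [0.5938 0.0074 0.0697]
scene blue 135 [ 0.621  -0.0012  0.0859] min [ 0.594 -0.016  0.065] max [0.647 0.009 0.104]
  normal [0.23  0.278 0.933] long [-0.963  0.204  0.177] ((610.3777465820312, 0.06701374053955078), (21.070131301879883, 33.0949821472168), 81.02196502685547) [6.103e-01 4.000e-04 9.460e-02]
top wood 1242 [0.5512 0.0045 0.1207] min [ 0.38  -0.065  0.   ] max [0.657 0.085 0.358]
  normal [-0.109 -0.99   0.088] long [-0.486  0.13   0.864] ((513.55078125, 6.511512756347656), (121.79203033447266, 296.8957214355469), 79.92171478271484) [0.5512 0.0045 0.1207]
top blue 109 [ 0.6145 -0.0049  0.0887] min [ 0.587 -0.016  0.069] max [0.645 0.007 0.106]
  normal [0.167 0.225 0.96 ] long [-0.937  0.339  0.084] ((606.1923217773438, -3.016450881958008), (17.30756950378418, 36.02574157714844), 78.55675506591797) [ 0.6033 -0.0024  0.0968]
```

Emit:
step_arm(targets=[[0.45,[-4,1,-5],[0,0,0]],[0.45,[-8,1,-10],[0,0,0]],[0.45,[-11,2,-15],[0,0,0]],[0.45,[-14,3,-20],[0,0,0]],[0.45,[-17,3,-26],[0,0,0]],[0.45,[-20,4,-32],[0,0,0]],[0.45,[-23,4,-38],[0,0,0]],[0.45,[-23,4,-38],[0,0,0]]], force=20)

```text
time: 10.85
ee_pos: [0.4981, 0.0179, 0.0729]
tcp_rot: [-180.0, 39.9, 169.6]
wrist_force: [-2.1, 1.0, 1.6]
opening: 0.045
grasp_force: 62.4
```

```bash
python3 look.py | grep -v wood; python3 - <<'E'
import numpy as np,cv2
a=cv2.resize(np.load('sceneL.npz')['im'][130:280,210:360,::-1],(450,450),interpolation=cv2.INTER_CUBIC)
cv2.imwrite('pics/c4.png',a)
E
```

```text
10.85 [0.49809465 0.0178974  0.07286198] [-2.10568225  0.95167568  1.62673959] 62.40299463272095 [  9.1 -42.3 -53.5  40.5 -12.3  15.2]
  normal [ 0.094 -0.894  0.437] long [-0.191 -0.447 -0.874] ((750.31494140625, 235.4859161376953), (811.1741333007812, 173.93783569335938), 52.077972412109375) [0.586  0.0109 0.0544]
scene blue 141 [0.6086 0.0013 0.0736] min [ 0.582 -0.013  0.055] max [0.634 0.013 0.089]
  normal [ 0.255 -0.132  0.958] long [-0.922  0.264  0.282] ((603.1015014648438, 1.3896350860595703), (21.422285079956055, 45.15431594848633), 76.09695434570312) [0.599  0.0026 0.08  ]
  normal [-0.16  -0.985  0.063] long [-0.518  0.138  0.844] ((516.151123046875, 7.045387268066406), (120.77470397949219, 292.3134460449219), 80.27523040771484) [0.5633 0.0022 0.0725]
top blue 118 [ 0.6039 -0.0024  0.0761] min [ 0.575 -0.016  0.06 ] max [0.634 0.01  0.089]
  normal [0.186 0.007 0.983] long [-0.967  0.179  0.181] ((594.9259643554688, -0.8842306137084961), (18.2790584564209, 41.39308547973633), 77.14325714111328) [5.922e-01 4.000e-04 8.180e-02]
```

View pics/c4.png

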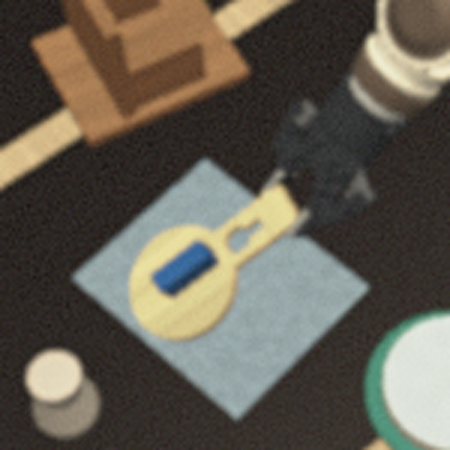

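The board is swinging down properly, with its disc on the mat around crop pixel (185,282).

Emit:
step_arm(targets=[[0.45,[-3,0,-6],[0,0,0]],[0.45,[-6,1,-12],[0,0,0]],[0.45,[-8,1,-18],[0,0,0]],[0.45,[-10,2,-24],[0,0,0]],[0.45,[-12,2,-30],[0,0,0]],[0.45,[-13,2,-36],[0,0,0]],[0.45,[-14,3,-42],[0,0,0]],[0.45,[-14,3,-45],[0,0,0]]], force=20)

```text
time: 11.75
ee_pos: [0.4845, 0.0209, 0.0283]
tcp_rot: [-180.0, 39.9, 169.6]
wrist_force: [-1.7, 0.1, 1.6]
opening: 0.0448
grasp_force: 59.8
```

Emit:
step_arm(targets=[[0.45,[-1,0,-3],[0,0,0]],[0.45,[-2,0,-6],[0,0,0]],[0.45,[-2,0,-6],[0,0,0]],[0.7,[-2,0,-6],[0,0,0]],[0.9,[-2,0,-6],[0,0,0]],[1,[-2,0,-6],[0,0,0]],[1,[-2,0,-6],[0,0,0]],[1,[-2,0,-6],[0,0,0]]], force=20)

```text
time: 12.55
ee_pos: [0.4828, 0.0208, 0.0232]
tcp_rot: [180.0, 40.0, 169.6]
wrist_force: [-0.3, -0.0, 0.3]
opening: 0.0853
grasp_force: 0.0
```

Emit:
step_arm(targets=[[1,[0,0,15],[0,0,0]],[1,[0,0,35],[0,0,0]],[1,[0,0,60],[0,0,0]],[1,[0,0,95],[0,0,0]],[1,[0,0,130],[0,0,0]],[1,[0,0,130],[0,0,0]]])

```text
time: 13.15
ee_pos: [0.4849, 0.0211, 0.1598]
tcp_rot: [179.8, 40.4, 169.4]
wrist_force: [-0.6, 0.3, 0.0]
opening: 0.0859
grasp_force: 0.0
```

```bash
python3 look.py; python3 - <<'E'
import numpy as np,cv2
a=cv2.resize(np.load('sceneL.npz')['im'][130:280,210:360,::-1],(400,400),interpolation=cv2.INTER_CUBIC)
b=cv2.resize(np.load('topL.npz')['im'][110:260,265:415,::-1],(400,400),interpolation=cv2.INTER_CUBIC)
cv2.imwrite('pics/c5.png',np.hstack([a,b]))
E
```

```text
13.15 [0.48485135 0.02109489 0.15977652] [-0.61580624  0.31885375  0.03510897] 0.0 [ 10.1 -45.8 -45.7  51.4 -13.   16. ]
scene wood 1043 [0.5809 0.013  0.017 ] min [ 0.462 -0.052  0.001] max [0.658 0.056 0.044]
  normal [-0.165 -0.848  0.503] long [-0.407 -0.406 -0.818] ((759.0703125, 250.33547973632812), (772.5835571289062, 188.5434112548828), 50.66965866088867) [0.5809 0.013  0.017 ]
scene blue 134 [0.5907 0.0045 0.0443] min [ 0.562 -0.011  0.033] max [0.617 0.017 0.053]
  normal [-0.006 -0.019  1.   ] long [-0.981  0.195 -0.002] ((590.248291015625, 4.504543304443359), (24.374048233032227, 56.69889450073242), 73.70842742919922) [0.5904 0.004  0.0456]
top wood 1191 [ 0.575  -0.      0.0221] min [ 0.46  -0.06   0.001] max [0.654 0.051 0.044]
  normal [-0.187 -0.981  0.043] long [-0.144  0.071  0.987] ((533.0322875976562, 5.633399963378906), (118.06932830810547, 251.8792724609375), 80.32393646240234) [ 0.575  -0.      0.0221]
top blue 119 [0.5864 0.0014 0.0463] min [ 0.558 -0.011  0.04 ] max [0.614 0.015 0.053]
  normal [0.028 0.07  0.997] long [-0.981  0.195  0.014] ((586.2633666992188, 1.4352607727050781), (19.06488800048828, 58.83506774902344), 79.5647964477539) [0.5863 0.0016 0.0465]
```

View pics/c5.png

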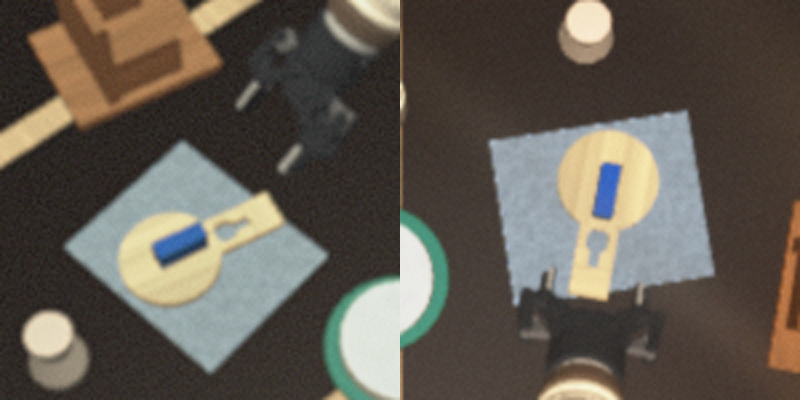

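The board lies flat on the mat with its grip up, at crop pixel (170,258), and the fingers are clear. Next I'll straighten the tool above the grip and look from close by.

Emit:
step_arm(targets=[[1,[10,-2,10],[0.018,0.1,0]],[1,[30,-5,20],[0.036,0.2,0]],[1,[50,-9,30],[0.054,0.3,0]],[1,[70,-13,30],[0.072,0.4,0]],[1,[90,-16,30],[0.09,0.5,0]],[1,[103,-18,30],[0.108,0.6,0]],[1,[103,-18,30],[0.126,0.686,0]],[1,[103,-18,30],[0.126,0.686,0]]])

```text
time: 14.05
ee_pos: [0.5865, 0.0023, 0.1787]
tcp_rot: [-179.9, -0.5, 169.5]
wrist_force: [-0.0, 0.7, -1.1]
opening: 0.0855
grasp_force: 0.0
```

Emit:
step_arm(targets=[[1,[0,0,0],[0,0,0]],[1,[0,0,0],[0,0,0]],[1,[0,0,0],[0,0,0]]])

```text
time: 14.35
ee_pos: [0.5851, 0.003, 0.1843]
tcp_rot: [180.0, 0.2, 169.6]
wrist_force: [0.2, -0.6, 0.1]
opening: 0.0856
grasp_force: 0.0
```

```bash
cat > wl.py <<'E'
import sys
from workcell import bot
from h import *
n=sys.argv[1]
p=bot.camera_params("wrist"); o=bot.get_obs(); print(o['ee_pos'],o['tcp_rot'],o['wrist_force'],o['opening'],o['grasp_force'])
im,d=bot.camera("wrist"); np.savez(n+".npz",im=im,d=d,**p); cv2.imwrite('pics/'+n+'.png',im[:,:,::-1])
P,im,ok=wcloud(n+".npz"); hsv=cv2.cvtColor(im,cv2.COLOR_RGB2HSV).astype(int)
H=hsv[...,0];S=hsv[...,1];V=hsv[...,2]
def rep(l,m):
    k,lab,s,c=cv2.connectedComponentsWithStats(m.astype(np.uint8))
    for i in range(1,k):
        if s[i,4]<150: continue
        q=P[lab==i]; f=(q[:,:2]*1000).astype(np.float32); print(l,c[i].round(),s[i,4],q.mean(0).round(4),'rect',cv2.minAreaRect(f),'circ',cv2.minEnclosingCircle(f))
X,Y,Z=P[...,0],P[...,1],P[...,2]
rep('blue',ok&(H>100)&(H<125)&(S>120)&(Z>.03)&(abs(X-.5)<.3)&(abs(Y)<.4))
rep('wood',ok&(H>8)&(H<30)&(S>50)&(V>110)&(Z>.010)&(Z<.019)&(abs(X-.56)<.14)&(abs(Y)<.1))
rep('bat',ok&(S<45)&(V>110)&(Z>.074)&(Z<.086)&(abs(X-.487)<.1)&(abs(Y-.269)<.1))
rep('green',ok&(H>70)&(H<95)&(S>90)&(Z>.05)&(Z<.07)&(abs(X-.487)<.12)&(abs(Y-.269)<.12))
E
python3 wl.py w5
```

```text
[0.5851202  0.00300852 0.18430871] [1.79983581e+02 1.54539317e-01 1.69606843e+02] [ 0.16992637 -0.63001062  0.12493067] 0.08560857927692703 0.0
blue [320. 185.] 1467 [0.5829 0.002  0.0459] rect ((584.4859619140625, 1.8815727233886719), (20.830997467041016, 62.53769302368164), 78.94331359863281) circ ((584.3713989257812, 1.7278498411178589), 32.191009521484375)
wood [320. 166.] 10625 [0.5725 0.0041 0.0143] rect ((561.3786010742188, 7.762847900390625), (118.26538848876953, 200.2821502685547), 77.67195129394531) circ ((559.9818725585938, 4.432505130767822), 101.06623077392578)
bat [562.  59.] 9009 [0.4867 0.264  0.0805] rect ((489.30145263671875, 271.4471435546875), (128.35504150390625, 139.8882293701172), 5.975597858428955) circ ((484.60980224609375, 271.2609558105469), 70.33780670166016)
green [519.  77.] 2632 [0.5053 0.216  0.0604] rect ((508.00738525390625, 235.57424926757812), (166.96209716796875, 88.05097198486328), 32.10367202758789) circ ((492.8083801269531, 260.1292724609375), 83.95266723632812)
```

View pics/w5.png

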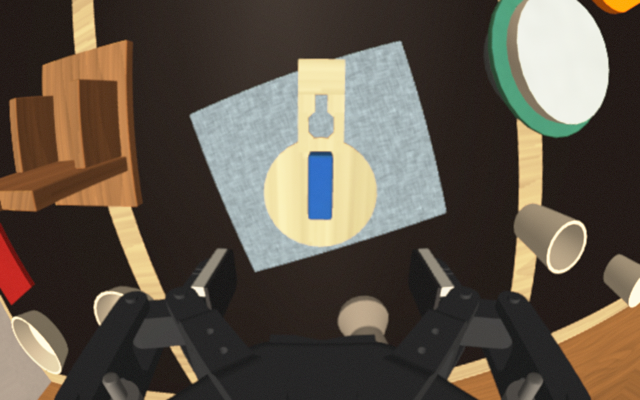

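The grip block is at pixel (320,185), right under the tool, and everything is flat. I'll descend and grasp it.

Emit:
step_arm(targets=[[1,[0,-1,-40],[0,0,-0.01]],[1,[0,-1,-80],[0,0,-0.01]],[1,[0,-1,-120],[0,0,-0.01]],[1,[0,-1,-145],[0,0,-0.01]],[1,[0,-1,-156],[0,0,-0.01]],[1,[0,-1,-162],[0,0,-0.01]],[1,[0,-1,-162],[0,0,-0.01]],[1,[0,-1,-162],[0,0,-0.01]]])

```text
time: 15.2
ee_pos: [0.5868, 0.0018, 0.0231]
tcp_rot: [180.0, 0.1, 169.0]
wrist_force: [-0.5, -1.0, -0.8]
opening: 0.0854
grasp_force: 0.0
```

Emit:
step_arm(targets=[[0.6,[0,0,0],[0,0,0]],[0.4,[0,0,0],[0,0,0]],[0.3,[0,0,0],[0,0,0]],[0.15,[0,0,0],[0,0,0]],[0.15,[0,0,0],[0,0,0]],[0.15,[0,0,0],[0,0,0]],[0.15,[0,0,0],[0,0,0]],[0.15,[0,0,0],[0,0,0]]], force=50)

```text
time: 16.0
ee_pos: [0.5861, 0.0018, 0.0216]
tcp_rot: [180.0, 0.0, 169.0]
wrist_force: [-0.2, -0.5, 3.9]
opening: 0.0232
grasp_force: 51.0
```

Emit:
step_arm(targets=[[0.15,[0,0,10],[0,0,0]],[0.15,[0,0,30],[0,0,0]],[0.15,[0,0,60],[0,0,0]],[0.15,[0,0,90],[0,0,0]],[0.15,[0,0,110],[0,0,0]],[0.15,[0,0,110],[0,0,0]],[0.15,[0,0,110],[0,0,0]]])

```text
time: 16.7
ee_pos: [0.5858, 0.0017, 0.1309]
tcp_rot: [-180.0, -0.0, 169.0]
wrist_force: [0.2, -0.2, -2.3]
opening: 0.0233
grasp_force: 50.4
```

```bash
sed -i "s/(Z>.010)&(Z<.019)/(Z>.08)\&(Z<.16)/" wl.py; python3 wl.py w6; python3 look.py | grep -A1 blue
```

```text
[0.58576651 0.00174759 0.13090395] [-1.79994198e+02 -1.32272323e-02  1.69010503e+02] [ 0.18218321 -0.20063185 -2.29625845] 0.023292269033616295 50.43448626995087
blue [322. 263.] 6825 [0.5781 0.0039 0.1539] rect ((586.9234008789062, 3.1221351623535156), (25.434940338134766, 67.45645904541016), 80.76449584960938) circ ((587.24951171875, 5.128369331359863), 35.38032531738281)
wood [322. 153.] 25079 [0.536  0.0121 0.1236] rect ((536.7925415039062, 11.54690933227539), (119.71640014648438, 151.2449188232422), 79.52104187011719) circ ((544.0191040039062, 10.060624122619629), 85.68446350097656)
wood [322. 329.] 650 [ 0.6403 -0.0083  0.1241] rect ((632.2523803710938, -3.8556480407714844), (43.09077835083008, 40.35297775268555), 63.030094146728516) circ ((630.0942993164062, -5.873416900634766), 26.244298934936523)
bat [600.  56.] 9257 [0.4906 0.2638 0.0804] rect ((494.02398681640625, 286.18511962890625), (114.4774169921875, 167.06686401367188), 8.212801933288574) circ ((477.30609130859375, 286.2325439453125), 86.99942779541016)
green [552.  80.] 2847 [0.5129 0.2145 0.0604] rect ((518.16699218
[... 270 characters left out ...]
ong [-0.024  0.461  0.887] ((608.8399047851562, 5.147775650024414), (30.346424102783203, 21.455612182617188), 70.11320495605469) [0.6073 0.0038 0.1601]look.py:14: RuntimeWarning: Mean of empty slice.
  q=P[m]; print(n,l,len(q),q.mean(0).round(4),'min',np.percentile(q,1,axis=0).round(3),'max',np.percentile(q,99,axis=0).round(3))
  ret = um.true_divide(
Traceback (most recent call last):
  File "look.py", line 14, in <module>
    q=P[m]; print(n,l,len(q),q.mean(0).round(4),'min',np.percentile(q,1,axis=0).round(3),'max',np.percentile(q,99,axis=0).round(3))
                                                      ~~~~~~~~~~~~~^^^^^^^^^^^^
IndexError: index -1 is out of bounds for axis 0 with size 0
```

View pics/w6.png

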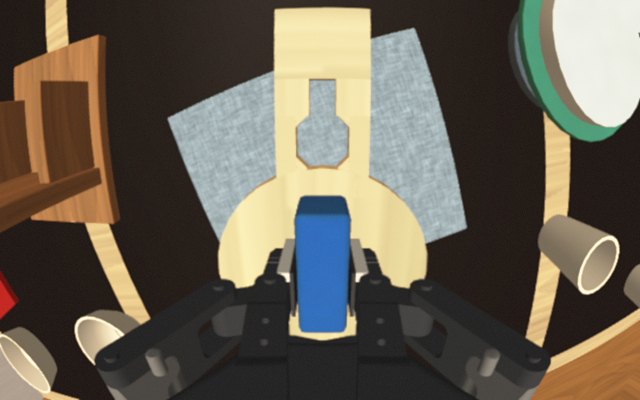

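Grasped; the block sits squarely between the pads. I'll check the level and find the disc centre relative to the TCP.

```bash
python3 - <<'E'
from h import *
P,im,ok=wcloud('w6.npz'); hsv=cv2.cvtColor(im,cv2.COLOR_RGB2HSV).astype(int)
m=ok&(hsv[...,0]>8)&(hsv[...,0]<30)&(hsv[...,1]>50)&(hsv[...,2]>110)&(P[...,2]>.1)&(P[...,2]<.14)&(abs(P[...,0]-.55)<.15)&(abs(P[...,1])<.1)
q=P[m]; t=np.array([-np.cos(np.radians(11)),np.sin(np.radians(11))]); n=np.array([-t[1],t[0]])
tcp=np.array([.58577,.00175]); r=q[:,:2]-tcp; a=r@t; b=r@n
A=np.c_[a,b,np.ones(len(a))]; c,*_=np.linalg.lstsq(A,q[:,2],rcond=None); res=q[:,2]-A@c
g=abs(res)<.003; c,*_=np.linalg.lstsq(A[g],q[g,2],rcond=None); print('slope',c)
print('tongue end along',np.percentile(a,[99,99.7,100]))
T=a>.06; print('tongue mid b',(b[T].min()+b[T].max())/2,b[T].min(),b[T].max())
near=a>.115; f=a>.06
for lo,hi in((.06,.08),(.1,.12)):
    k=(a>lo)&(a<hi); print(lo,b[k].min(),b[k].max())
D=a<.01; print('disc b',b[D].min(),b[D].max())
# bat from w5, circle via edge fit of top face
P,im,ok=wcloud('w5.npz'); hsv=cv2.cvtColor(im,cv2.COLOR_RGB2HSV).astype(int)
for nme,PP,imm,okk in(('w5',)+wcloud('w5.npz'),('top',)+cloud('top0.npz'),('scene',)+cloud('scene0.npz')):
    h=cv2.cvtColor(imm,cv2.COLOR_RGB2HSV).astype(int)
    m=okk&(h[...,1]<45)&(h[...,2]>110)&(abs(PP[...,2]-.08)<.005)&(np.hypot(PP[...,0]-.487,PP[...,1]-.269)<.09)
    m=cv2.morphologyEx(m.astype(np.uint8),cv2.MORPH_OPEN,np.ones((3,3)))
    cs,_=cv2.findContours(m,cv2.RETR_EXTERNAL,cv2.CHAIN_APPROX_NONE); k=max(cs,key=len)[:,0]
    q=PP[k[:,1],k[:,0],:2]; k2=np.c_[2*q,np.ones(len(q))]; s,*_=np.linalg.lstsq(k2,(q**2).sum(1),rcond=None); print(nme,s[:2],np.sqrt(s[2]+s[:2]@s[:2]))
E
```

```text
slope [ 0.00013564 -0.00064984  0.12357569]
tongue end along [0.12373182 0.12475036 0.12551292]
tongue mid b -0.0005314352914021544 -0.023842200572925 0.02277932999012069
0.06 -0.0237144497543591 0.022405761264116485
0.1 -0.023751289921934357 0.02277690523900843
disc b -0.06073446646036675 0.058975831643404204
w5 [0.48625078 0.27046609] 0.06761433574889139
top [0.48284093 0.26961391] 0.06355291555836373
scene [0.4886032 0.2699094] 0.06622826600022438
```

Emit:
step_arm(targets=[[0.15,[-8,20,15],[0,0,0]],[0.15,[-25,58,30],[0,0,0]],[0.15,[-42,98,30],[0,0,0]],[0.15,[-59,138,30],[0,0,0]],[0.15,[-76,178,30],[0,0,0]],[0.15,[-93,218,30],[0,0,0]],[0.15,[-107,252,30],[0,0,0]],[0.15,[-115,270,25],[0,0,0]]])

```text
time: 17.65
ee_pos: [0.4694, 0.2741, 0.1556]
tcp_rot: [-180.0, -0.0, 169.1]
wrist_force: [-0.4, -0.9, -1.0]
opening: 0.0231
grasp_force: 50.4
```

Emit:
step_arm(targets=[[0.15,[0,0,-10],[0,0,0]],[0.15,[0,0,-25],[0,0,0]],[0.15,[0,0,-38],[0,0,0]],[0.15,[0,0,-43],[0,0,0]],[0.15,[0,0,-43],[0,0,0]],[0.15,[0,0,-43],[0,0,0]]])

```text
time: 18.25
ee_pos: [0.4712, 0.2713, 0.1135]
tcp_rot: [180.0, 0.0, 169.0]
wrist_force: [0.4, 0.8, -0.7]
opening: 0.0228
grasp_force: 50.4
```

```bash
python3 wl.py w7 | head -1; python3 - <<'E'
from workcell import bot
from h import *
p=bot.camera_params("scene");im,d=bot.camera("scene"); np.savez("s7.npz",im=im,d=d,**p)
p=bot.camera_params("top");im2,d=bot.camera("top")
a=np.load('w7.npz')['im'][:,:,::-1]; b=cv2.resize(im[205:305,310:410,::-1],(300,300),interpolation=cv2.INTER_CUBIC); c2=cv2.resize(im2[165:265,205:305,::-1],(300,300),interpolation=cv2.INTER_CUBIC)
c=np.zeros((600,800,3),np.uint8); c[:300,:480]=cv2.resize(a,(480,300)); c[:300,490:790]=b; c[300:,490:790]=c2
cv2.imwrite('pics/c7.png',c)
E
```

```text
[0.47117825 0.27132127 0.11349163] [1.79993181e+02 6.65422709e-03 1.68956989e+02] [ 0.44151452  0.76969017 -0.69677105] 0.02278735052152369 50.40571689605713
```

View pics/c7.png

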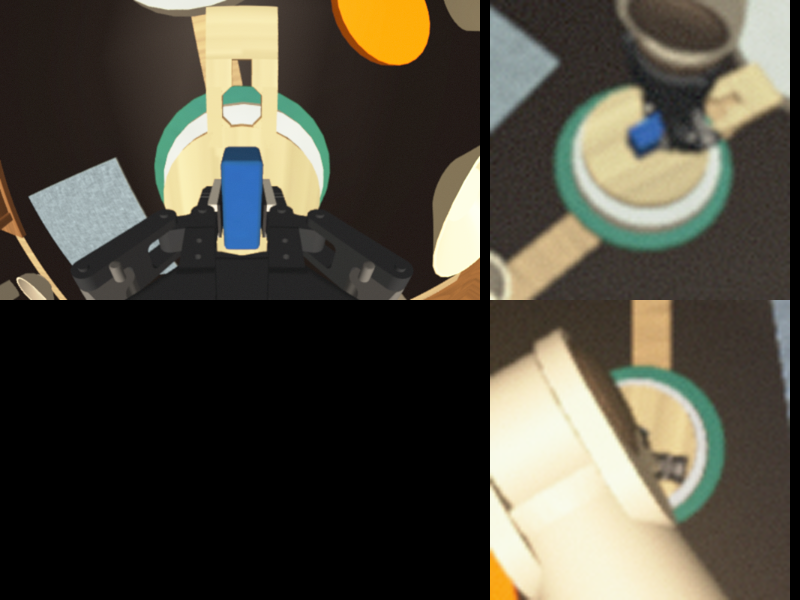

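The board hovers about 16 mm above the bat, roughly concentric, with an even white rim. I'll fit the rim edges to refine this.

```bash
python3 - <<'E'
from h import *
from scipy.optimize import least_squares
T=np.array([.4712+.0147,.2713-.0029]); print('disc centre by TCP',T)
for n,f in(('w7.npz',wcloud),('s7.npz',cloud)):
    P,im,ok=f(n); h=cv2.cvtColor(im,cv2.COLOR_RGB2HSV).astype(int); R=np.hypot(P[...,0]-T[0],P[...,1]-T[1])
    bat=ok&(h[...,1]<50)&(h[...,2]>130)&(abs(P[...,2]-.08)<.006)&(R<.09)
    gr=ok&(h[...,0]>65)&(h[...,0]<95)&(h[...,1]>80)&(abs(P[...,2]-.06)<.006)&(R<.11)
    wood=ok&(h[...,0]>8)&(h[...,0]<30)&(h[...,1]>50)&(h[...,2]>110)&(abs(P[...,2]-.106)<.006)&(R<.08)
    for l,m,r0 in(('bat',bat,.07),('wheel',gr,.085),('board',wood,.06)):
        q=P[m][:,:2]; ang=np.arctan2(*(q-T).T[::-1]); rr=np.hypot(*(q-T).T); E=[]
        for k in range(-18,18):
            s=(ang>=k*np.pi/18)&(ang<(k+1)*np.pi/18)
            if s.sum()>4:
                i=np.argsort(rr[s])[-3:]; v=q[s][i].mean(0); E.append(v)
        E=np.array(E)
        if l=='board': # drop tongue side
            E=E[(E-T)@np.array([-.98,.19])<.045]
        if len(E)<4: print(n,l,len(E)); continue
        o=least_squares(lambda c:np.hypot(*(E-c).T)-r0,T,loss='soft_l1',f_scale=.001); print(n,l,len(E),o.x.round(4),'rms',np.sqrt((np.square(np.hypot(*(E-o.x).T)-r0)).mean()).round(4))
E
```

```text
disc centre by TCP [0.4859 0.2684]
w7.npz bat 19 [0.4848 0.271 ] rms 0.0004
w7.npz wheel 22 [0.486  0.2694] rms 0.0023
w7.npz board 22 [0.4756 0.2711] rms 0.0049
s7.npz bat 22 [0.4878 0.2698] rms 0.0011
s7.npz wheel 25 [0.4872 0.2683] rms 0.0016
s7.npz board 26 [0.4879 0.2692] rms 0.002
```

Emit:
step_arm(targets=[[0.15,[0,1,-4],[0,0,0]],[0.15,[0,1,-8],[0,0,0]],[0.15,[0,1,-11],[0,0,0]],[0.15,[0,1,-13],[0,0,0]],[0.15,[0,1,-14],[0,0,0]],[0.15,[0,1,-15],[0,0,0]],[0.15,[0,1,-15],[0,0,0]],[0.15,[0,1,-15],[0,0,0]]])

```text
time: 19.2
ee_pos: [0.4709, 0.2728, 0.0984]
tcp_rot: [180.0, 0.0, 169.0]
wrist_force: [-0.3, -0.5, -1.8]
opening: 0.0231
grasp_force: 50.4
```

Emit:
step_arm(targets=[[0.15,[0,0,-0.5],[0,0,0]],[0.15,[0,0,-1],[0,0,0]],[0.15,[0,0,-1],[0,0,0]],[0.15,[0,0,-1],[0,0,0]]])

```text
time: 19.6
ee_pos: [0.471, 0.2728, 0.0976]
tcp_rot: [180.0, 0.0, 169.0]
wrist_force: [-1.1, -0.1, 1.7]
opening: 0.023
grasp_force: 50.7
```

In contact. I'll release and retreat straight up.

Emit:
step_arm(targets=[[0.3,[0,0,0],[0,0,0]],[0.4,[0,0,0],[0,0,0]],[0.6,[0,0,0],[0,0,0]],[0.8,[0,0,0],[0,0,0]],[0.8,[0,0,0],[0,0,0]],[0.8,[0,0,5],[0,0,0]],[0.8,[0,0,15],[0,0,0]],[0.8,[0,0,30],[0,0,0]]])

```text
time: 20.4
ee_pos: [0.4706, 0.2727, 0.1279]
tcp_rot: [-180.0, -0.0, 169.0]
wrist_force: [0.5, 0.3, 1.0]
opening: 0.0686
grasp_force: 0.0
```

Emit:
step_arm(targets=[[0.8,[0,0,30],[0,0,0]],[0.8,[0,0,60],[0,0,0]],[0.8,[-15,0,90],[0,0,0]],[0.8,[-40,0,120],[0,0,0]],[0.8,[-60,-20,130],[0,0,0]],[0.8,[-80,-50,130],[0,0,0]],[0.8,[-100,-90,130],[0,0,0]],[0.8,[-100,-120,130],[0,0,0]]])

```text
time: 21.2
ee_pos: [0.369, 0.1515, 0.2595]
tcp_rot: [179.9, 0.1, 169.1]
wrist_force: [2.1, 0.0, -0.3]
opening: 0.0684
grasp_force: 0.0
```

```bash
python3 - <<'E'
from workcell import bot
from h import *
from scipy.optimize import least_squares
T=np.array([.486,.27])
for n in("scene","top"):
    p=bot.camera_params(n);im,d=bot.camera(n); np.savez("f.npz",im=im,d=d,**p)
    P,im,ok=cloud("f.npz"); h=cv2.cvtColor(im,cv2.COLOR_RGB2HSV).astype(int); R=np.hypot(P[...,0]-T[0],P[...,1]-T[1])
    bat=ok&(h[...,1]<50)&(h[...,2]>130)&(abs(P[...,2]-.08)<.005)&(R<.09)
    gr=ok&(h[...,0]>65)&(h[...,0]<95)&(h[...,1]>80)&(abs(P[...,2]-.06)<.006)&(R<.11)
    wood=ok&(h[...,0]>8)&(h[...,0]<30)&(h[...,1]>50)&(h[...,2]>110)&(abs(P[...,2]-.09)<.005)&(R<.16)
    q=P[wood]; A=np.c_[q[:,:2],np.ones(len(q))]; print(n,'wood z',np.median(q[:,2]),'slope',np.linalg.lstsq(A,q[:,2],rcond=None)[0][:2])
    for l,m,r0 in(('bat',bat,.07),('wheel',gr,.085),('board',wood&(R<.08),.06)):
        q=P[m][:,:2]; ang=np.arctan2(*(q-T).T[::-1]); rr=np.hypot(*(q-T).T); E=[]
        for k in range(-18,18):
            s=(ang>=k*np.pi/18)&(ang<(k+1)*np.pi/18)
            if s.sum()>4: E.append(q[s][np.argsort(rr[s])[-3:]].mean(0))
        E=np.array(E)
        if l=='board': E=E[(E-T)@np.array([-.98,.19])<.045]
        if len(E)<4: print(n,l,len(E)); continue
        o=least_squares(lambda c:np.hypot(*(E-c).T)-r0,T,loss='soft_l1',f_scale=.001); print(n,l,len(E),o.x.round(4),np.sqrt((np.square(np.hypot(*(E-o.x).T)-r0)).mean()).round(4))
o=bot.get_obs(); print(o['time'],o['ee_pos'],o['wrist_force'],abs(o['qd']).max())
E
```

```text
scene wood z 0.09001482256469029 slope [-4.58746296e-04  3.38402402e-05]
scene bat 32 [0.488  0.2705] 0.0014
scene wheel 25 [0.4866 0.2678] 0.0015
scene board 30 [0.488  0.2718] 0.003
top wood z 0.09018566072488478 slope [-0.00107435 -0.00021687]
top bat 34 [0.4839 0.2695] 0.0018
top wheel 33 [0.4845 0.2681] 0.0036
top board 28 [0.4849 0.2698] 0.0019
21.3 [0.37037413 0.15054353 0.25955517] [0.45902432 0.71796484 0.11322973] 3.8761717230318764
```

The board is flat, within about 1 mm of the bat's centre, and the bat within about 3 mm of the wheel's. The arm is clear, so I'm handing in.

```bash
python3 -c "
from workcell import bot
print(bot.job_done())"
```

```text
the job is handed in; nothing more can be done
None
```

The ware board came off the stud, lay flat on the mat and was let go, then went flat onto the plaster disc within about 1–2 mm of its centre; the disc is within about 3 mm of the wheel's centre, and the job was handed in at about 21 s (no verdict was returned).

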